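# Slip test of pusher shoes on the gated ramp

## Task

Test the three pusher shoes for slip: push the ramp's spring gate to the end of its slide, hold it there until whichever shoes will slide have run down to the foot stop, then let the gate snap back. Then sort the shoes: stand every shoe that slid flat on the bottom of the empty food tray beside the ramp, and every shoe that stayed at the top flat on the flat tray lid on the ramp's other side. Leave the other things on the table where they are.

Things in the scene. Friction and masses are not known exactly. Their poses are not given: they have to be found in the camera images.
- ramp: Steel slip-test ramp fixed on the table, 200 mm long on the slope, 236 wide, tilted 20 degrees about its y. Origin: on the table under its middle; x points level to the high end (away from the robot), y across, z up. Three lanes 54 mm wide (59 below the gate) at y = -72, 0, +72 mm, between rails 10 mm high. A shoe at the top has its origin near x = +47 mm, 81 mm up, tilted 20 degrees.
- ramp_foot (a point): Middle of the low edge of the running surface, 30 mm above the table, at x = -94 mm of the ramp; the surface rises from here by 0.364 per unit of x. A rubber stop, 8 mm thick and 18 mm high, runs along this edge; a shoe that has slid rests against it, its origin 45 mm in x and 16 mm in z from here, still tilted 20 degrees. Axes as the ramp's.
- gate (a joint): The ramp's spring gate: a comb with a steel tooth (8 mm wide, 20 mm high) in the middle of each lane, halfway down. 0 m = shut (teeth hold the shoes), 0.038 m = end of the slide (teeth stand between the lanes); opens to the ramp's +y. The spring pushes back with 2 N at the start, 5 N at the end, and shuts it when let go. A shoe takes about a second to run down.
- gate_grip (a point): Centre of the gate's upright black grip, just behind the ramp's high end: 24 mm in x, 16 mm in y (the sliding direction), 60 mm tall; this point is 150 mm above the table, the grip's top 180 mm. Moves with the gate. Axes as the ramp's.
- shoe_a: One of three like pusher shoes: grey base 80 (x) x 50 (y) x 14 mm; on it a white upright web 50 (x) x 16 (y) mm, from 12 to 62 mm above the underside, to grip across its 16 mm. 0.13-0.25 kg. Origin: centre of the underside, z up out of the base. The hidden coating underneath is slick or worn: only the ramp shows which. Starts tilted with the ramp at the top of a lane behind a gate tooth; which lane varies.
- shoe_b: One of three like pusher shoes: grey base 80 (x) x 50 (y) x 14 mm; on it a white upright web 50 (x) x 16 (y) mm, from 12 to 62 mm above the underside, to grip across its 16 mm. 0.13-0.25 kg. Origin: centre of the underside, z up out of the base. The hidden coating underneath is slick or worn: only the ramp shows which. Starts tilted with the ramp at the top of a lane behind a gate tooth; which lane varies.
- shoe_c: One of three like pusher shoes: grey base 80 (x) x 50 (y) x 14 mm; on it a white upright web 50 (x) x 16 (y) mm, from 12 to 62 mm above the underside, to grip across its 16 mm. 0.13-0.25 kg. Origin: centre of the underside, z up out of the base. The hidden coating underneath is slick or worn: only the ramp shows which. Starts tilted with the ramp at the top of a lane behind a gate tooth; which lane varies.
- food_tray: Empty white moulded food tray, 206 (x) x 255 (y) x 67 mm high, fixed to the table, beside the ramp on its left or right. Origin: centre of the underside; the inside floor is 6 mm up and measures 166 (x) x 216 (y) mm; walls up to 20 mm thick.
- flat_lid: White flat tray lid lying on the table on the other side of the ramp, fixed, 210 (x) x 260 (y) x 13 mm. Origin: centre of the underside; the flat inner panel, on which a shoe is to stand, is 9 mm up and measures 172 (x) x 220 (y) mm; the rim round it is 13 mm high.
- label_roll: White roll of labels, 92 mm across, 52 mm high, bystander. Origin: centre of the underside.
- tie_tub: Small white round tub, 70 mm across, 45 mm high, bystander. Origin: centre of the underside.
- tally_counter: Hand tally counter, 68x55x24 mm, bystander. Origin: centre of the underside.
- scissors: Kitchen shears lying flat, 224x69x8 mm, bystander. Origin: near the middle, on the underside.
- date_stamp: Black hand stamp, 35x46x100 mm high, bystander. Origin: centre of the underside.

How it is judged (in metres and radians):
On the way, in this order (a step that is already met when the one before it is completed fails the run):
1. The gate is pushed to the end of its slide while the stuck shoe is still at the top of the ramp and no shoe is touched (value of joint gate above 0.033 m and x of shoe_b in the frame of ramp between 0.02 and 0.075 m and y of shoe_b in the frame of ramp between -0.11 and 0.11 m and z of shoe_b in the frame of ramp between 0.06 and 0.1 m and contact force between the fingers and shoe_a below 0.1 N and contact force between the fingers and shoe_b below 0.1 N and contact force between the fingers and shoe_c below 0.1 N), for 0.2 s.
2. The gate has snapped back shut; the sliding shoes are at the foot stop, the sticking one still at the top (value of joint gate below 0.004 m and x of shoe_a in the frame of ramp between -0.075 and -0.025 m and y of shoe_a in the frame of ramp between -0.11 and 0.11 m and z of shoe_a in the frame of ramp between 0.03 and 0.06 m and x of shoe_c in the frame of ramp between -0.075 and -0.025 m and y of shoe_c in the frame of ramp between -0.11 and 0.11 m and z of shoe_c in the frame of ramp between 0.03 and 0.06 m and x of shoe_b in the frame of ramp between 0.02 and 0.075 m and y of shoe_b in the frame of ramp between -0.11 and 0.11 m and z of shoe_b in the frame of ramp between 0.06 and 0.1 m), for 0.2 s.
At the end, for the whole second after the job is handed in: Every shoe that slid stands on its base on the tray's inside floor (tilt under 0.12 rad), every shoe that stayed up stands on its base on the flat lid's panel, its centre within the panel (tilt under 0.12 rad), all at rest and the gate shut (under 4 mm) (x of shoe_a in the frame of food_tray between -0.084 and 0.084 m and y of shoe_a in the frame of food_tray between -0.109 and 0.109 m and z of shoe_a in the frame of food_tray between 0 and 0.016 m and angle between each of shoe_a, shoe_c, shoe_b's own z axis and vertical below 0.12 rad and linear speed of each of shoe_a, shoe_c, shoe_b below 0.03 m/s and x of shoe_c in the frame of food_tray between -0.084 and 0.084 m and y of shoe_c in the frame of food_tray between -0.109 and 0.109 m and z of shoe_c in the frame of food_tray between 0 and 0.016 m and x of shoe_b in the frame of flat_lid between -0.09 and 0.09 m and y of shoe_b in the frame of flat_lid between -0.115 and 0.115 m and z of shoe_b in the frame of flat_lid between 0.003 and 0.02 m and value of joint gate below 0.004 m); the robot touches nothing.
It fails at once if a bystander (label roll, tub, tally counter, shears, stamp) is moved by more than 40 mm (distance of any of label_roll, tie_tub, tally_counter, scissors, date_stamp from where it was at the start of the episode above 0.04 m).
It also fails if it takes over 72 s, if anything falls off the work surface, if the arm or the gripper's body presses on something with over 40 N, if the wrist force passes 120 N, or if a joint passes its speed limit or range.

## Robot

A 7-joint arm with a two-finger parallel gripper is mounted at the origin on a cart in front of the work surface, level with it; the furniture and walls round the work are solid. World frame = base frame: x ahead of the robot, y to its left, z up, the work surface at z = 0. Lengths are in mm, angles in rad, forces in N, time in s.
With the tool pointing down it reaches from about 425 to 1025 mm from the base axis. Payload 9.4 kg.
Tool frame: the origin (TCP) lies midway between the tips of the shut fingers; the grasp point (between the pads) lies 19 mm behind it; z points along the fingers, y is the line along which they close (so a half turn about z gives the same grasp; the last joint's range is limited). The gripper opens to 93 mm and grips with 3 to 60 N. Pads are 15 mm wide; open, the fingers measure 128 mm over their backs; the gripper's body (75 mm by 188 mm) begins 65 mm behind the grasp point.
Start: joints at [-1.378, 0.599, -0.003, 1.599, 0.002, 0.943, -0.08], TCP at [193.245, 698.771, 218.618] pointing down, gripper open.
Joint ranges: [-2.57, 2.57], [-0.35, 1.97], [-1.29, 1.29], [0.11, 2.56], [-1.05, 4.19], [0.11, 1.86], [-2.63, 2.63]. Speed limits (rad/s): [2.22, 2.22, 3.01, 3.01, 3.14, 3.14, 3.14].

## Interface

Orientations are given as a 3x3 rotation matrix whose columns are the frame's x, y, z axes.
In Python, from plant import readout, cams, env gives the robot as it stands.
- The arm moves only by the tool move_arm, never from a script. Its arguments are lists of equal length, an entry for each row: "translation": the shift along the tool's x, y, z in m, a list of three; "rotation": the turn, a rotation vector about the tool's x, y, z in units of 8 degrees (1.0 is 8 degrees), a list of three. In form: {"translation": [[x, y, z], ...], "rotation": [[wx, wy, wz], ...]}. A call has 1 to 10 rows; each row is the pose to reach, as a shift and turn from the pose commanded when the call began, along the tool's axes at that moment; what a row does not reach only later rows make up. A row lasts 1/10 s, in which the tool goes at most 50 mm and 8.59 degrees, less where a joint would pass 70% of its speed; a pose out of reach is approached as far as the arm can. A call with a gripper value outside its range is refused whole. "fingers" is the closure, from 0 (fully open) to 1 (shut), set as the call begins (left out, the last holds). The fingers move at their own pace and stop on an object; "grip_force" is the grip in N (left out, the last holds). Time passes only in rows, so rows that repeat a pose let the fingers close. It gives the time, the measured TCP pose, the force, the opening and the grip force at its end, in the units of the state.
- readout.get_state(): the state, without advancing time (a new reading comes with each control period).
- cams.get_image(name): name is "side" or "top"; returns the picture (400x640x3 uint8, blue, green, red); there is no depth.
- cams.camera_params(name): a dict with "intrinsics" (3x3 intrinsics, pixels), "cam_to_world" (4x4, takes a point from camera to world coordinates). Camera axes: x right, y down, z forward; pixel columns grow to the right and rows downward; lengths in mm; the calibration is good to about 2 mm. A picture is of the moment at which its call begins. camera_params takes no time and is no camera call.
- env.hand_in(): hands the job in; it is judged then, once.
The state is a dict: "t": time; "qpos": joint angles; "qd": joint speeds; "joint_torque": joint torques, N m; "ee_pos": TCP position; "orientation": TCP orientation; "ft_force": force on the tool from outside, world axes, zero at the start; "ft_torque": the same for the moment, N m; "gripper_width": finger opening in mm; "finger_force": force on a finger pad.
Only numpy, scipy, OpenCV 4.12 (cv2) and the standard library are available. Lean on these libraries where they do the work, as an engineer would, in place of code of your own. Each camera call takes 0.05 s, during which the arm holds its last target. There are 200 camera calls.

## Working session

There is one attempt and no reset: what is moved stays moved. The work goes in short steps, Python scripts to look and compute and a tool call to move; the robot and the scene stay as the last step left them, time stands still between calls to the robot, and variables do not carry over. Pictures are saved under pics/ and viewed, at most 10 in all, crops included, and the job is handed in when it is done.

Besides the shell and the picture viewer there is one more tool, called after "Emit:" as name(argument=value, ...), one argument or row to a line, values as JSON. move_arm: Moves the arm, as the interface text tells. Its arguments: {"type":"object","properties":{"translation":{"type":"array"},"rotation":{"type":"array"},"fingers":{"type":"number"},"grip_force":{"type":"number"}},"required":["translation","rotation"]}

```bash
ls; mkdir -p pics; python3 - <<'E'
from plant import readout,cams
import cv2,numpy as np
np.set_printoptions(precision=3,suppress=True)
s=readout.get_state()
print(s)
for n in("top","side"):
    cv2.imwrite(f"pics/{n}0.png",cams.get_image(n)); p=cams.camera_params(n);print(p)
E
```

```text
pics
{'t': 0.0, 'qpos': array([-1.378,  0.6  , -0.003,  1.6  ,  0.002,  0.943, -0.08 ]), 'qd': array([-0.001,  0.001, -0.002,  0.   , -0.   ,  0.001, -0.   ]), 'joint_torque': array([  0.001, -76.508,   1.498, -25.235,  -0.052,   0.017,   0.   ]), 'ee_pos': array([193.097, 698.325, 217.762]), 'orientation': array([[-0.964,  0.266, -0.   ],
       [ 0.266,  0.964, -0.001],
       [-0.   , -0.002, -1.   ]]), 'ft_force': array([ 0.028, -1.202,  0.225]), 'ft_torque': array([-0.04 , -0.003, -0.028]), 'finger_force': 0.0, 'gripper_width': 93.0957154767229}
{'intrinsics': array([[520.939,   0.   , 320.298],
       [  0.   , 520.939, 202.091],
       [  0.   ,   0.   ,   1.   ]]), 'cam_to_world': array([[  -0.018,   -0.985,    0.171,  266.675],
       [  -1.   ,    0.016,   -0.008,   82.549],
       [   0.005,   -0.171,   -0.985, 1787.913],
       [   0.   ,    0.   ,    0.   ,    1.   ]])}
{'intrinsics': array([[383.604,   0.   , 318.013],
       [  0.   , 383.604, 195.949],
       [  0.   ,   0.   ,   1.   ]]), 'cam_to_world': array([[   0.848,   -0.269,    0.457,  -43.897],
       [  -0.53 ,   -0.454,    0.716, -844.062],
       [   0.015,   -0.85 ,   -0.527,  807.969],
       [   0.   ,    0.   ,    0.   ,    1.   ]])}
```

View pics/top0.png

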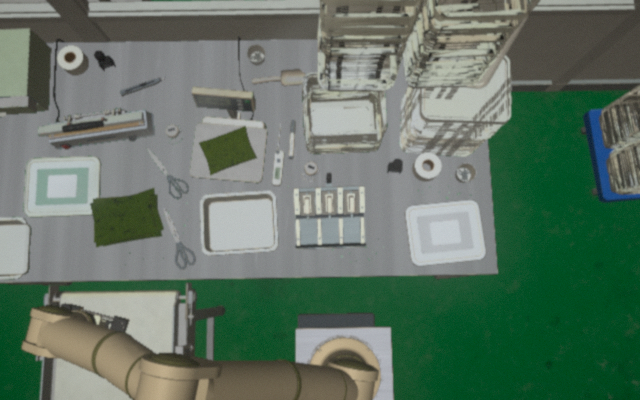

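View pics/side0.png

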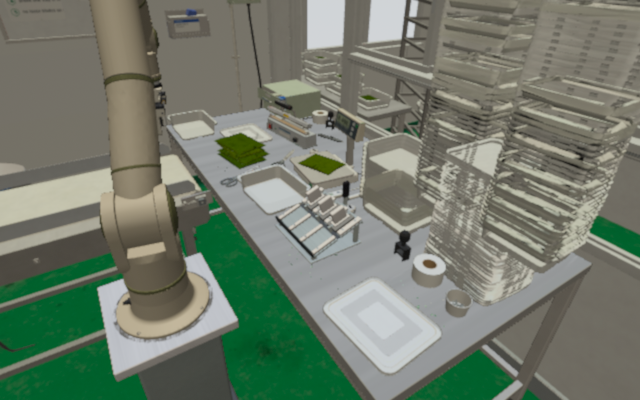

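The top view shows the tray near (239,223), the ramp near (330,217), the lid near (445,233) and the black grip near (329,178). I'll zoom in on these.

```bash
python3 - <<'E'
import cv2
a=cv2.imread("pics/top0.png")[155:275,190:390];b=cv2.imread("pics/side0.png")[165:275,235:385]
cv2.imwrite("pics/top0c.png",cv2.resize(a,None,fx=4,fy=4,interpolation=cv2.INTER_CUBIC))
cv2.imwrite("pics/side0c.png",cv2.resize(b,None,fx=5,fy=5,interpolation=cv2.INTER_CUBIC))
E
```

```text
(no output)
```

View pics/top0c.png

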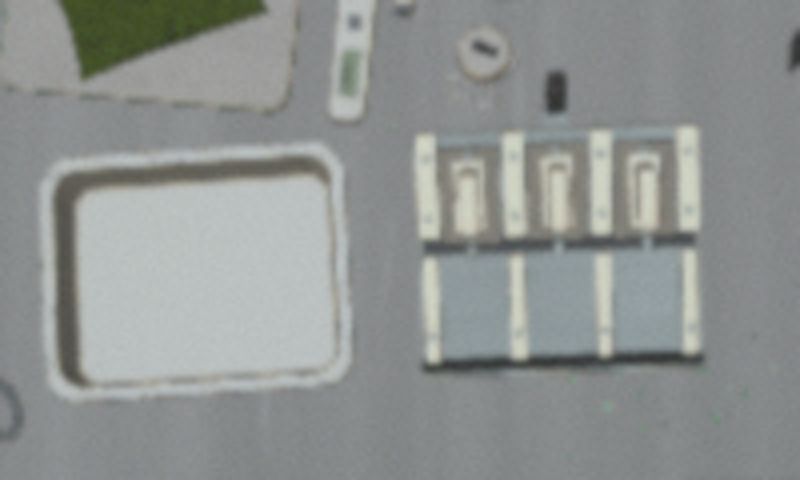

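View pics/side0c.png

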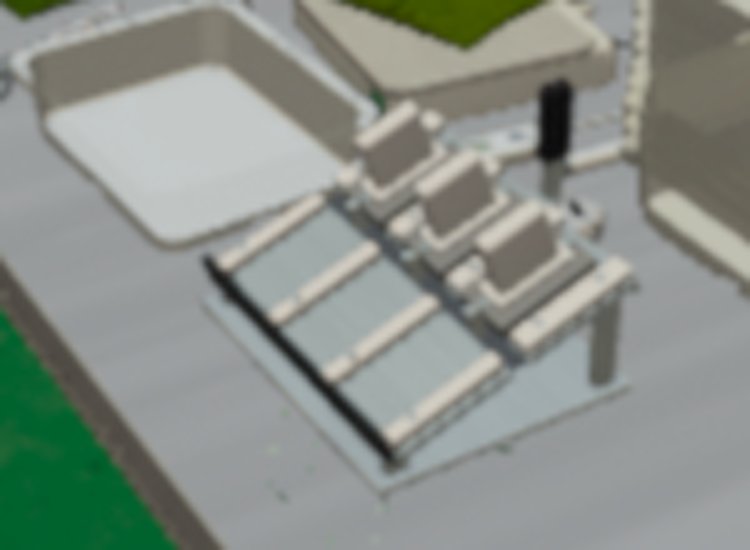

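The top crop shows the stop ends at crop (423,366) and (703,358), and the high rail corners at (416,137) and (699,128). The grip is at (556,92) and the tray rim is centred near (196,272). In the side crop the grip top is at (557,85) and the stop ends are at (207,258) and (388,455).

```bash
cat > h.py <<'E'
import numpy as np
from plant import cams
from scipy.optimize import least_squares
np.set_printoptions(precision=2,suppress=True)
P={n:cams.camera_params(n) for n in("top","side")}
def proj(n,X):
    T=np.linalg.inv(P[n]["cam_to_world"]);c=T[:3,:3]@X+T[:3,3];q=P[n]["intrinsics"]@c;return q[:2]/q[2]
def back(n,uv,z):
    M=P[n]["cam_to_world"];d=M[:3,:3]@np.linalg.inv(P[n]["intrinsics"])@[uv[0],uv[1],1];o=M[:3,3]
    return o+d*(z-o[2])/d[2]
def tri(a,b):
    return least_squares(lambda X:np.r_[proj("top",X)-a,proj("side",X)-b],[600,0,50]).x
tc=lambda x,y:np.array([190+x/4-.4,155+y/4-.4])
sc=lambda x,y:np.array([235+x/5-.4,165+y/5-.4])
E
python3 - <<'E'
from h import *
print("tri stopL",tri(tc(423,362),sc(207,260)),"stopR",tri(tc(703,357),sc(388,455)))
print("grip",tri(tc(556,80),sc(557,85)), "gripmid z150",back("top",tc(556,93),150),back("side",sc(555,122),150))
L=[("top",tc(423,366),(-107,118,44)),("top",tc(703,358),(-107,-118,44)),("top",tc(416,137),(90.6,118,107.8)),("top",tc(699,128),(90.6,-118,107.8)),
("side",sc(207,260),(-107,118,45)),("side",sc(388,455),(-107,-118,45)),("side",sc(628,262),(90.6,-118,107.8))]
def f(p):
    c,s=np.cos(p[2]),np.sin(p[2]);R=np.array([[c,-s,0],[s,c,0],[0,0,1]])
    return np.concatenate([proj(n,R@np.array(m)+[p[0],p[1],0])-uv for n,uv,m in L])
r=least_squares(f,[600,0,0]);print(r.x,r.fun)
print("tray rim",[back("top",tc(*q),67) for q in((48,280),(348,265),(195,152),(200,392))])
print("tray floor",[back("top",tc(*q),6) for q in((78,280),(334,270),(200,385))])
print("lid",[back("top",q,13) for q in((407,235),(484,231),(444,203),(447,263))])
print("lid side",[back("side",q,13) for q in((324,309),(439,325),(369,280),(388,367))])
print("bystanders",[back("top",q,z) for q,z in(((311,168),45),((329,178),150),((395,165),60),((428,166),52),((278,180),20))])
E
```

```text
tri stopL [423.3  154.89  42.09] stopR [425.35 -80.98  38.1 ]
grip [632.74  42.22 176.89] gripmid z150 [629.58  40.95 150.  ] [629.23  40.13 150.  ]
[523.15  38.25   0.02] [ 0.07  2.18  0.49  1.59 -0.73 -2.25  0.14 -2.53 -1.94  0.16 -1.82 -0.82
  2.91  0.87]
tray rim [array([495.9 , 464.19,  67.  ]), array([504.29, 214.99,  67.  ]), array([602.22, 343.17,  67.  ]), array([400.81, 337.16,  67.  ])]
tray floor [array([503.59, 451.94,   6.  ]), array([508.57, 231.76,   6.  ]), array([411.53, 346.24,   6.  ])]
lid [array([ 455.38, -226.88,   13.  ]), array([ 464.67, -491.89,   13.  ]), array([ 564.35, -360.17,   13.  ]), array([ 357.75, -358.34,   13.  ])]
lid side [array([ 355.77, -256.81,   13.  ]), array([ 579.46, -454.07,   13.  ]), array([ 526.68, -233.43,   13.  ]), array([ 388.81, -476.86,   13.  ])]
bystanders [array([688.45,  98.03,  45.  ]), array([629.07,  39.67, 150.  ]), array([ 690.67, -188.75,   60.  ]), array([ 687.27, -303.03,   52.  ]), array([653.63, 213.3 ,  20.  ])]
```

```bash
python3 - <<'E'
from h import *
L=[("top",tc(423,366),(-97,118,38)),("top",tc(703,358),(-97,-118,38)),("top",tc(416,137),(90.6,118,107.8)),("top",tc(699,128),(90.6,-118,107.8)),
("side",sc(207,260),(-100,118,46)),("side",sc(388,455),(-99,-118,42)),("side",sc(628,262),(90.6,-118,107.8))]
for ids in([0,1,2,3,4,5,6],[0,1,2,3],[4,5,6]):
  def f(p):
    c,s=np.cos(p[2]),np.sin(p[2]);R=np.array([[c,-s,0],[s,c,0],[0,0,1]])
    return np.concatenate([proj(n,R@np.array(m)+[p[0],p[1],0])-uv for n,uv,m in [L[i] for i in ids]])
  r=least_squares(f,[600,0,0]);print(r.x,r.fun)
p=r.x
E
# kinematics check only: turn needed
python3 - <<'E'
import numpy as np
R=np.array([[-0.964,.266],[.266,.964]]);print(np.degrees(np.arctan2(.266,-.964)))
E
```

```text
[518.3   38.24   0.02] [ 0.07  0.79  0.22  0.22 -0.71 -0.81  0.2  -1.09 -1.4  -0.28 -0.96 -0.44
  1.69  1.32]
[517.56  38.06   0.01] [-0.05  0.8   0.12  0.66 -0.5  -0.81  0.43 -0.66]
[519.33  39.82   0.03] [-1.55 -0.3  -0.33 -0.79  1.78  0.67]
164.57402962798193
```

```bash
cat > go.py <<'E'
import sys,numpy as np
from plant import readout
from scipy.spatial.transform import Rotation as Ro
np.set_printoptions(precision=2,suppress=True)
# go.py x y z psi_deg tilt_deg : next move's translation (m) and rotation (8 deg units)
def go(x,y,z,psi=1.0,th=0):
    s=readout.get_state();R=s["orientation"];t=np.radians(th)
    T=Ro.from_euler("z",psi,degrees=True).as_matrix()@np.array([[-np.cos(t),0,np.sin(t)],[0,1,0],[-np.sin(t),0,-np.cos(t)]])
    d=R.T@(np.array([x,y,z])-s["ee_pos"])/1000;r=Ro.from_matrix(R.T@T).as_rotvec(degrees=True)/8
    print("trans",np.round(d,4).tolist(),"rot",np.round(r,3).tolist(),"q",s["qpos"],"t",s["t"],"ee",s["ee_pos"],"F",s["ft_force"],s["gripper_width"])
if __name__=="__main__": go(*map(float,sys.argv[1:]))
E
python3 go.py 630 -25 280
```

```text
trans [-0.6138, -0.5809, -0.0612] rot [-0.01, -0.0, -2.057] q [-1.38  0.6  -0.    1.6   0.    0.94 -0.08] t 0.1 ee [193.15 698.34 217.86] F [-0.44 -0.22  0.14] 93.14940782510885
```

Emit:
move_arm(
  translation=[
    [0,0,-0.05],
    [-0.06,-0.06,-0.061],
    [-0.614,-0.581,-0.061],
    [-0.614,-0.581,-0.061],
    [-0.614,-0.581,-0.061],
    [-0.614,-0.581,-0.061],
    [-0.614,-0.581,-0.061],
    [-0.614,-0.581,-0.061],
    [-0.614,-0.581,-0.061],
    [-0.614,-0.581,-0.061],
  ],
  rotation=[
    [0,0,0],
    [0,0,0],
    [0,0,-2.06],
    [0,0,-2.06],
    [0,0,-2.06],
    [0,0,-2.06],
    [0,0,-2.06],
    [0,0,-2.06],
    [0,0,-2.06],
    [0,0,-2.06],
  ],
  fingers=1,
  grip_force=50,
)

```text
t: 1.1
ee_pos: [425.7, 311.6, 277.3]
orientation: [[-1.0, -0.018, -0.0], [-0.018, 1.0, -0.0], [0.0, -0.0, -1.0]]
ft_force: [0.9, 0.2, 0.9]
gripper_width: 17.4
finger_force: 0.0
```

```bash
python3 go.py 630 -25 280
```

```text
trans [-0.1983, -0.3402, -0.0027] rot [-0.001, -0.001, 0.003] q [-0.73  0.29 -0.02  1.98  0.01  0.87  0.84] t 1.1 ee [425.67 311.58 277.3 ] F [0.86 0.23 0.89] 17.40494368619591
```

Emit:
move_arm(
  translation=[
    [-0.198,-0.34,-0.003],
    [-0.198,-0.34,-0.003],
    [-0.198,-0.34,-0.003],
    [-0.198,-0.34,-0.003],
    [-0.198,-0.34,-0.003],
    [-0.198,-0.34,-0.003],
    [-0.198,-0.34,-0.003],
    [-0.198,-0.34,-0.003],
    [-0.198,-0.34,-0.003],
    [-0.198,-0.34,-0.003],
  ],
  rotation=[
    [0,0,0],
    [0,0,0],
    [0,0,0],
    [0,0,0],
    [0,0,0],
    [0,0,0],
    [0,0,0],
    [0,0,0],
    [0,0,0],
    [0,0,0],
  ],
)

```text
t: 2.1
ee_pos: [628.9, -23.8, 279.7]
orientation: [[-1.0, -0.016, -0.001], [-0.016, 1.0, -0.0], [0.001, 0.0, -1.0]]
ft_force: [0.5, 1.0, -0.1]
gripper_width: 0.6
finger_force: 0.0
```

```bash
python3 go.py 630 -25 140
```

```text
trans [-0.0013, -0.0013, 0.1397] rot [0.0, -0.009, -0.013] q [-0.12  0.42  0.09  1.77 -0.05  0.96  1.58] t 2.1 ee [628.88 -23.75 279.65] F [ 0.55  1.02 -0.09] 0.5704105237952328
```

Emit:
move_arm(
  translation=[
    [0,0,0.05],
    [0,0,0.1],
    [-0.001,0,0.14],
    [-0.001,0,0.14],
    [-0.001,0.02,0.14],
    [-0.001,0.04,0.14],
    [-0.001,0.055,0.14],
    [-0.001,0.065,0.14],
    [-0.001,0.072,0.14],
    [-0.001,0.072,0.14],
  ],
  rotation=[
    [0,0,0],
    [0,0,0],
    [0,0,0],
    [0,0,0],
    [0,0,0],
    [0,0,0],
    [0,0,0],
    [0,0,0],
    [0,0,0],
    [0,0,0],
  ],
)

```text
t: 3.1
ee_pos: [629.3, 49.6, 141.4]
orientation: [[-1.0, -0.019, 0.002], [-0.019, 1.0, -0.0], [-0.002, -0.0, -1.0]]
ft_force: [0.2, -5.3, 3.7]
gripper_width: 0.8
finger_force: 2.5
```

```bash
python3 - <<'E'
from plant import readout,cams
import cv2
s=readout.get_state();print(s["ee_pos"],s["ft_force"])
a=cams.get_image("side")[165:275,235:385];b=cams.get_image("top")[155:275,250:390]
import numpy as np
A=cv2.resize(a,(560,410),interpolation=cv2.INTER_CUBIC)
cv2.imwrite("pics/s1.png",A)
E
```

```text
[629.26830667  49.62827546 141.38940131] [ 0.21680354 -5.27132861  3.68024111]
```

Emit:
move_arm(
  translation=[
    [0,0.002,0],
    [0,0.004,0],
    [0,0.005,0],
    [0,0.005,0],
    [0,0.005,0],
  ],
  rotation=[
    [0,0,0],
    [0,0,0],
    [0,0,0],
    [0,0,0],
    [0,0,0],
  ],
)

```text
t: 3.7
ee_pos: [629.0, 53.5, 140.5]
orientation: [[-1.0, -0.017, 0.001], [-0.017, 1.0, -0.0], [-0.001, -0.0, -1.0]]
ft_force: [1.1, -5.5, 4.0]
gripper_width: 0.7
finger_force: 2.7
```

View pics/s1.png

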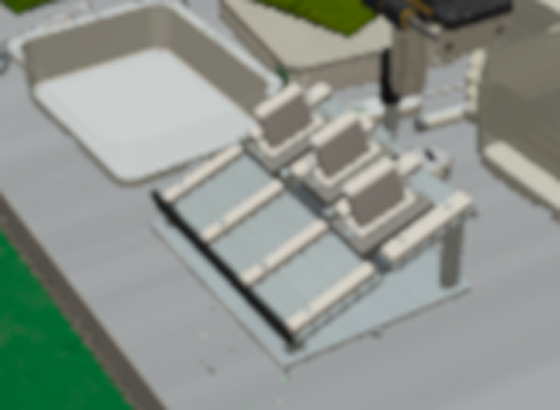

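The finger is pressing the grip near (390,80). At that moment the shoes were still near the top. The force is about 5 N with no hard stop felt yet, so I'll push a bit further.

Emit:
move_arm(
  translation=[
    [0,0.002,0],
    [0,0.004,0],
    [0,0.004,0],
    [0,0.004,0],
    [0,0.004,0],
    [0,0.004,0],
    [0,0.004,0],
  ],
  rotation=[
    [0,0,0],
    [0,0,0],
    [0,0,0],
    [0,0,0],
    [0,0,0],
    [0,0,0],
    [0,0,0],
  ],
)

```text
t: 4.4
ee_pos: [629.0, 54.7, 140.5]
orientation: [[-1.0, -0.015, 0.0], [-0.015, 1.0, -0.003], [-0.0, -0.003, -1.0]]
ft_force: [0.9, -12.6, 5.4]
gripper_width: 0.5
finger_force: 6.3
```

```bash
python3 - <<'E'
from plant import readout,cams
import cv2
s=readout.get_state();print(s["ee_pos"],s["ft_force"])
A=cv2.resize(cams.get_image("side")[165:275,235:385],(560,410),interpolation=cv2.INTER_CUBIC)
cv2.imwrite("pics/s2.png",A)
E
```

```text
[628.98409765  54.65907028 140.54443682] [  0.85641129 -12.64120305   5.38064418]
```

View pics/s2.png

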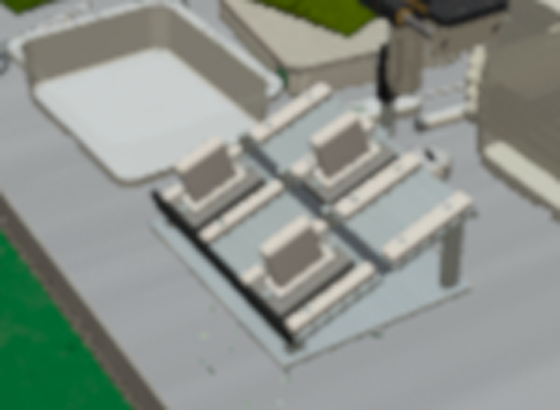

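The gate is at its hard stop. The left shoe (web at 208,168) and right shoe (web at 293,248) have run down, and the middle shoe stayed at the top. Letting the gate go now.

Emit:
move_arm(
  translation=[
    [0,-0.05,0],
    [0,-0.08,0],
    [0,-0.08,0],
    [0,-0.08,0],
    [0,-0.08,0],
    [0,-0.08,-0.05],
    [0,-0.08,-0.1],
    [0,-0.08,-0.14],
    [0,-0.08,-0.14],
  ],
  rotation=[
    [0,0,0],
    [0,0,0],
    [0,0,0],
    [0,0,0],
    [0,0,0],
    [0,0,0],
    [0,0,0],
    [0,0,0],
    [0,0,0],
  ],
  fingers=0.5,
)

```text
t: 5.35
ee_pos: [632.7, -19.8, 286.2]
orientation: [[-1.0, -0.02, 0.009], [-0.02, 1.0, 0.001], [-0.009, 0.001, -1.0]]
ft_force: [0.6, -0.7, -0.3]
gripper_width: 46.8
finger_force: 0.0
```

```bash
python3 - <<'E'
from plant import cams
import cv2,numpy as np
A=cv2.resize(cams.get_image("side")[165:275,235:385],None,fx=5,fy=5,interpolation=cv2.INTER_CUBIC)
cv2.imwrite("pics/s3.png",A)
A=cams.get_image("top")[190:260,280:380]
cv2.imwrite("pics/t3.png",cv2.resize(A,None,fx=8,fy=8,interpolation=cv2.INTER_CUBIC))
E
```

```text
(no output)
```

View pics/s3.png

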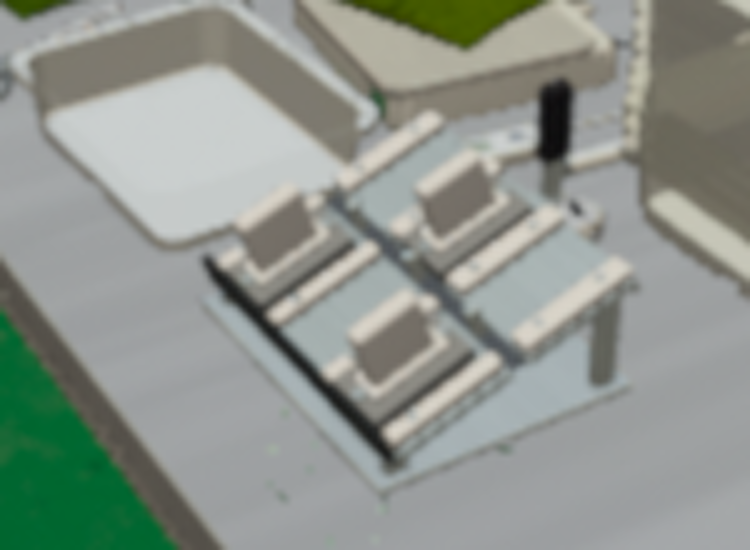

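View pics/t3.png

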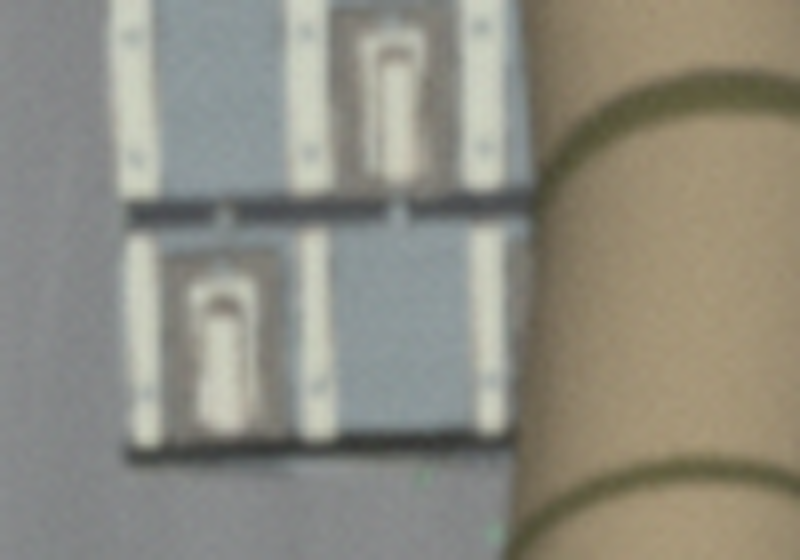

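The gate is shut again, with the grip back at (555,120). The slid shoes rest at the stop, with side-crop webs near (280,232) and (392,345), and the middle shoe is at the top near (455,200). I'll check the model against these.

```bash
python3 - <<'E'
from h import *
psi=.017;c,s=np.cos(psi),np.sin(psi);Rz=np.array([[c,-s,0],[s,c,0],[0,0,1]]);t=np.radians(20)
Ry=np.array([[np.cos(t),0,-np.sin(t)],[0,1,0],[np.sin(t),0,np.cos(t)]])
for nm,o in(("left",(-49,72,46)),("right",(-49,-72,46)),("mid",(47,0,81))):
    O=Rz@np.array(o)+[518.3,38.4,0]
    W=lambda p:O+Rz@Ry@np.array(p,float)
    print(nm,"origin",O,"tcp24",W((0,0,24)))
    for k in((-25,8,62),(-25,-8,62),(25,8,62),(25,-8,62),(-40,-25,0),(-40,25,0),(40,25,14),(-25,-8,14)):
        a=proj("top",W(k));b=proj("side",W(k))
        print(k,"top",(a+.4-[280,190])*8,"side",(b+.4-[235,165])*5)
E
python3 go.py 449 100 130 1 20; python3 go.py 438 111 170 1 20
```

```text
left origin [468.08 109.56  46.  ] tcp24 [459.88 109.42  68.55]
(-25, 8, 62) top [212.9  434.05] side [231.66 221.78]
(-25, -8, 62) top [252.26 432.71] side [243.18 233.25]
(25, 8, 62) top [208.53 314.13] side [292.49 180.23]
(25, -8, 62) top [248.08 312.79] side [304.44 191.22]
(-40, -25, 0) top [293.84 428.4 ] side [267.71 320.25]
(-40, 25, 0) top [175.32 432.43] side [232.36 283.38]
(40, 25, 14) top [167.55 254.05] side [319.49 205.05]
(-25, -8, 14) top [252.33 403.46] side [266.76 281.34]
right origin [470.53 -34.42  46.  ] tcp24 [462.32 -34.56  68.55]
(-25, 8, 62) top [566.78 422.02] side [343.41 333.03]
(-25, -8, 62) top [606.06 420.68] side [357.04 346.6 ]
(25, 8, 62) top [564.26 302.15] side [408.25 286.7 ]
(25, -8, 62) top [603.75 300.82] side [422.35 299.67]
(-40, -25, 0) top [634.76 416.81] side [381.3 438.7]
(-40, 25, 0) top [516.46 420.83] side [339.71 395.33]
(40, 25, 14) top [514.19 242.44] side [433.03 309.48]
(-25, -8, 14) top [596.54 391.78] side [379.63 395.8 ]
mid origin [565.29  39.2   81.  ] tcp24 [557.09  39.06 103.55]
(-25, 8, 62) top [382.84 181.69] side [412.09 186.46]
(-25, -8, 62) top [422.58 180.36] side [425.5  197.84]
(25, 8, 62) top [379.32  59.18] side [472.25 144.47]
(25, -8, 62) top [419.27  57.87] side [486.06 155.36]
(-40, -25, 0) top [458.33 185.27] side [446.94 287.2 ]
(-40, 25, 0) top [338.68 189.26] side [406.04 250.54]
(40, 25, 14) top [333.5    5.12] side [493.26 171.04]
(-25, -8, 14) top [417.99 157.73] side [445.02 247.72]
trans [0.1791, 0.1235, 0.1509] rot [0.01, -2.487, 0.019] q [-0.12  0.42  0.1   1.76 -0.05  0.96  1.58] t 5.45 ee [630.28 -19.92 281.12] F [ 0.08 -0.17 -0.92] 46.71050536542129
trans [0.1898, 0.1347, 0.1109] rot [0.01, -2.487, 0.019] q [-0.12  0.42  0.1   1.76 -0.05  0.96  1.58] t 5.45 ee [630.28 -19.92 281.12] F [ 0.08 -0.17 -0.92] 46.71050536542129
```

```bash
python3 go.py 453.5 110.5 200 1 0
```

```text
trans [0.1742, 0.1339, 0.0809] rot [0.006, 0.013, 0.021] q [-0.12  0.42  0.1   1.76 -0.05  0.96  1.58] t 5.45 ee [630.28 -19.92 281.12] F [ 0.08 -0.17 -0.92] 46.71050536542129
```

Emit:
move_arm(
  translation=[
    [0.174,0.134,0.02],
    [0.174,0.134,0.04],
    [0.174,0.134,0.06],
    [0.174,0.134,0.081],
    [0.174,0.134,0.081],
    [0.174,0.134,0.081],
    [0.174,0.134,0.081],
    [0.174,0.134,0.081],
    [0.174,0.134,0.081],
  ],
  rotation=[
    [0,0,0],
    [0,0,0],
    [0,0,0],
    [0,0,0],
    [0,0,0],
    [0,0,0],
    [0,0,0],
    [0,0,0],
    [0,0,0],
  ],
)

```text
t: 6.35
ee_pos: [454.8, 108.6, 199.5]
orientation: [[-1.0, -0.017, 0.001], [-0.017, 1.0, 0.0], [-0.001, 0.0, -1.0]]
ft_force: [-0.1, 0.8, -0.1]
gripper_width: 46.4
finger_force: 0.0
```

```bash
python3 go.py 453.5 110.5 68 1 0
```

```text
trans [0.0013, 0.0019, 0.1315] rot [0.0, 0.006, -0.006] q [-0.39  0.32  0.05  2.2  -0.02  0.62  1.26] t 6.35 ee [454.76 108.6  199.55] F [-0.06  0.81 -0.08] 46.36405918237409
```

Reach is fine. Now I'll descend, settle and check before closing.

Emit:
move_arm(
  translation=[
    [0.001,0.002,0.05],
    [0.001,0.002,0.09],
    [0.001,0.002,0.12],
    [0.001,0.002,0.131],
    [0.001,0.002,0.131],
    [0.001,0.002,0.131],
  ],
  rotation=[
    [0,0,0],
    [0,0,0],
    [0,0,0],
    [0,0,0],
    [0,0,0],
    [0,0,0],
  ],
)

```text
t: 6.95
ee_pos: [453.4, 110.9, 69.2]
orientation: [[-1.0, -0.017, 0.001], [-0.017, 1.0, 0.0], [-0.001, 0.0, -1.0]]
ft_force: [-0.6, -0.7, 0.1]
gripper_width: 46.6
finger_force: 0.0
```

```bash
python3 go.py 453.5 110.5 68 1 0
```

```text
trans [-0.0001, -0.0004, 0.0012] rot [0.001, 0.006, -0.003] q [-0.38  0.56  0.02  2.31 -0.04  0.28  1.27] t 6.95 ee [453.39 110.87  69.17] F [-0.57 -0.71  0.11] 46.6130981304303
```

Emit:
move_arm(
  translation=[
    [0,0,0],
    [0,0,0],
    [0,0,0],
    [0,0,0],
    [0,0,0],
    [0,0,0],
  ],
  rotation=[
    [0,0,0],
    [0,0,0],
    [0,0,0],
    [0,0,0],
    [0,0,0],
    [0,0,0],
  ],
  fingers=1,
  grip_force=55,
)

```text
t: 7.55
ee_pos: [452.7, 111.1, 68.7]
orientation: [[-1.0, -0.018, 0.0], [-0.018, 1.0, 0.0], [-0.0, 0.0, -1.0]]
ft_force: [-0.9, 0.5, 7.2]
gripper_width: 16.1
finger_force: 55.0
```

```bash
python3 go.py 453.5 110.5 200 1 0;  python3 go.py 478 390 200 1.8 -20
```

```text
trans [-0.0009, -0.0006, -0.1313] rot [0.001, 0.003, 0.004] q [-0.38  0.56  0.02  2.31 -0.04  0.28  1.27] t 7.55 ee [452.68 111.12  68.73] F [-0.95  0.46  7.16] 16.076332294878622
trans [-0.0304, 0.2784, -0.1312] rot [0.018, 2.503, -0.095] q [-0.38  0.56  0.02  2.31 -0.04  0.28  1.27] t 7.55 ee [452.68 111.12  68.73] F [-0.95  0.46  7.16] 16.076332294878622
```

Emit:
move_arm(
  translation=[
    [0,0,-0.05],
    [0,0,-0.1],
    [0,0,-0.13],
    [-0.04,0.05,-0.13],
    [-0.04,0.1,-0.13],
    [-0.04,0.15,-0.13],
    [-0.04,0.2,-0.13],
    [-0.04,0.24,-0.13],
    [-0.04,0.278,-0.13],
    [-0.04,0.278,-0.13],
  ],
  rotation=[
    [0,0,0],
    [0,0,0],
    [0,0.2,0],
    [0,0.8,0],
    [0,1.6,0],
    [0,2.2,-0.05],
    [0,2.5,-0.1],
    [0,2.5,-0.1],
    [0,2.5,-0.1],
    [0,2.5,-0.1],
  ],
)

```text
t: 8.55
ee_pos: [485.1, 396.4, 197.4]
orientation: [[-0.938, -0.039, -0.344], [-0.038, 0.999, -0.008], [0.344, 0.006, -0.939]]
ft_force: [-0.2, 0.4, -0.7]
gripper_width: 15.8
finger_force: 55.0
```

```bash
python3 go.py 492.5 390 34 1.8 -20; python3 - <<'E'
from plant import cams
import cv2
A=cams.get_image("side")[120:230,215:365]
cv2.imwrite("pics/s4.png",cv2.resize(A,None,fx=5,fy=5,interpolation=cv2.INTER_CUBIC))
E
```

```text
trans [-0.0629, -0.0077, 0.1509] rot [0.022, -0.013, 0.064] q [-0.63  0.64 -0.05  1.64 -0.2   1.15  1.04] t 8.55 ee [485.06 396.44 197.4 ] F [-0.24  0.38 -0.72] 15.823067802792849
```

View pics/s4.png

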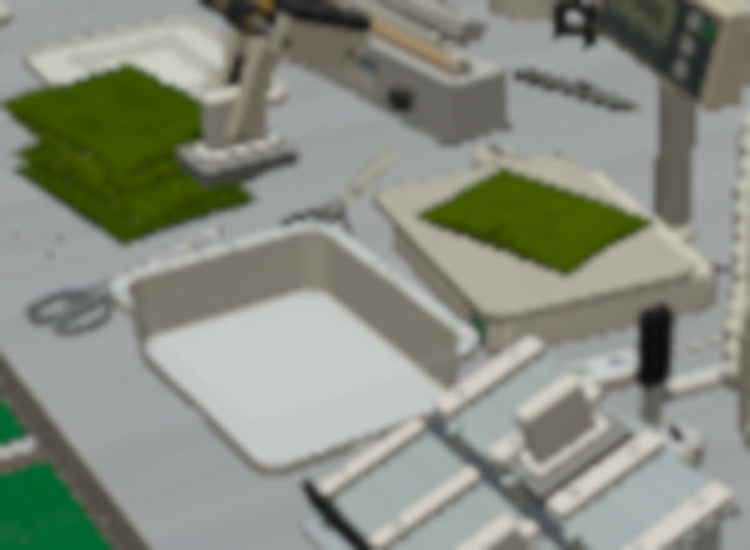

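The shoe is held level at about (235,160) above the tray area. Lowering it now.

Emit:
move_arm(
  translation=[
    [-0.02,-0.008,0.04],
    [-0.036,-0.008,0.08],
    [-0.05,-0.008,0.115],
    [-0.058,-0.008,0.138],
    [-0.06,-0.008,0.145],
    [-0.06,-0.008,0.145],
    [-0.06,-0.008,0.145],
  ],
  rotation=[
    [0,0,0],
    [0,0,0.06],
    [0,0,0.06],
    [0,0,0.06],
    [0,0,0.06],
    [0,0,0.06],
    [0,0,0.06],
  ],
)

```text
t: 9.3
ee_pos: [495.5, 382.2, 42.8]
orientation: [[-0.94, -0.023, -0.341], [-0.022, 1.0, -0.008], [0.341, 0.0, -0.94]]
ft_force: [-0.1, -1.4, -1.1]
gripper_width: 15.6
finger_force: 55.0
```

```bash
python3 go.py 492.5 390 32 1.8 -20
```

```text
trans [-0.0011, 0.0079, 0.0111] rot [0.021, 0.009, -0.056] q [-0.61  0.82 -0.06  1.73 -0.21  0.9   1.1 ] t 9.3 ee [495.48 382.2   42.8 ] F [-0.12 -1.37 -1.12] 15.599747049833962
```

Emit:
move_arm(
  translation=[
    [-0.001,0.006,0.003],
    [-0.003,0.006,0.007],
    [-0.004,0.006,0.009],
    [-0.004,0.006,0.0105],
    [-0.004,0.006,0.0105],
  ],
  rotation=[
    [0,0,0],
    [0,0,0],
    [0,0,0],
    [0,0,0],
    [0,0,0],
  ],
)

```text
t: 9.8
ee_pos: [495.4, 388.8, 31.8]
orientation: [[-0.94, -0.024, -0.341], [-0.022, 1.0, -0.007], [0.341, 0.001, -0.94]]
ft_force: [-0.1, 0.4, 9.7]
gripper_width: 15.8
finger_force: 55.0
```

Emit:
move_arm(
  translation=[
    [0,0,0],
    [0,0,0],
    [0,0,0],
    [0,0,0],
    [0,0,-0.03],
    [0,0,-0.07],
    [0.02,0,-0.12],
    [0.04,0,-0.16],
    [0.04,0,-0.16],
  ],
  rotation=[
    [0,0,0],
    [0,0,0],
    [0,0,0],
    [0,0,0],
    [0,0,0],
    [0,0,0],
    [0,0,0],
    [0,0,0],
    [0,0,0],
  ],
  fingers=0.6,
)

```text
t: 10.7
ee_pos: [513.8, 390.7, 200.9]
orientation: [[-0.942, -0.024, -0.335], [-0.024, 1.0, -0.003], [0.335, 0.005, -0.942]]
ft_force: [-0.0, 0.4, 0.1]
gripper_width: 37.0
finger_force: 0.0
```

```bash
python3 go.py 456 -34.5 210 1 0; python3 - <<'E'
from plant import cams
import cv2
A=cams.get_image("side")[120:230,215:365]
cv2.imwrite("pics/s5.png",cv2.resize(A,None,fx=5,fy=5,interpolation=cv2.INTER_CUBIC))
E
```

```text
trans [0.0678, -0.4236, 0.012] rot [0.03, -2.445, 0.051] q [-0.61  0.65 -0.04  1.59 -0.19  1.18  1.05] t 10.7 ee [513.84 390.67 200.87] F [-0.02  0.35  0.08] 37.017816623775325
```

Emit:
move_arm(
  translation=[
    [0.01,-0.05,0],
    [0.02,-0.1,0],
    [0.03,-0.15,0.005],
    [0.04,-0.2,0.01],
    [0.05,-0.25,0.012],
    [0.06,-0.3,0.012],
    [0.068,-0.35,0.012],
    [0.068,-0.4,0.012],
    [0.068,-0.424,0.012],
    [0.068,-0.424,0.012],
  ],
  rotation=[
    [0,-0.5,0],
    [0,-1,0],
    [0,-1.5,0],
    [0,-2,0],
    [0,-2.44,0.05],
    [0,-2.44,0.05],
    [0,-2.44,0.05],
    [0,-2.44,0.05],
    [0,-2.44,0.05],
    [0,-2.44,0.05],
  ],
)

```text
t: 11.75
ee_pos: [452.9, -41.1, 205.8]
orientation: [[-1.0, -0.01, -0.01], [-0.01, 1.0, -0.003], [0.01, -0.003, -1.0]]
ft_force: [-0.7, 0.9, 0.6]
gripper_width: 37.8
finger_force: 0.0
```

```bash
python3 go.py 456 -34.5 68 1 0
```

```text
trans [-0.0045, 0.007, 0.1378] rot [-0.022, -0.07, -0.05] q [-0.11  0.3   0.09  2.21 -0.04  0.64  1.59] t 11.75 ee [452.89 -41.05 205.84] F [-0.65  0.85  0.64] 37.793813723378996
```

Emit:
move_arm(
  translation=[
    [-0.004,0.007,0.01],
    [-0.004,0.007,0.04],
    [-0.004,0.007,0.06],
    [-0.004,0.007,0.06],
    [-0.004,0.007,0.06],
  ],
  rotation=[
    [-0.02,-0.07,-0.05],
    [-0.02,-0.07,-0.05],
    [-0.02,-0.07,-0.05],
    [-0.02,-0.07,-0.05],
    [-0.02,-0.07,-0.05],
  ],
)

```text
t: 12.25
ee_pos: [456.9, -29.2, 146.1]
orientation: [[-1.0, -0.025, -0.001], [-0.025, 1.0, 0.001], [0.001, 0.001, -1.0]]
ft_force: [0.2, 0.1, 0.2]
gripper_width: 36.9
finger_force: 0.0
```

```bash
python3 go.py 456 -34.5 68 1 0
```

```text
trans [0.001, -0.0054, 0.0781] rot [0.008, -0.004, 0.051] q [-0.11  0.4   0.06  2.27 -0.06  0.47  1.6 ] t 12.25 ee [456.88 -29.21 146.12] F [0.19 0.11 0.2 ] 36.877338604226246
```

Emit:
move_arm(
  translation=[
    [0.001,-0.005,0.01],
    [0.001,-0.005,0.04],
    [0.001,-0.005,0.07],
    [0.001,-0.005,0.077],
    [0.001,-0.005,0.077],
    [0.001,-0.005,0.077],
  ],
  rotation=[
    [0,0,0.05],
    [0,0,0.05],
    [0,0,0.05],
    [0,0,0.05],
    [0,0,0.05],
    [0,0,0.05],
  ],
)

```text
t: 12.85
ee_pos: [456.9, -34.8, 70.3]
orientation: [[-1.0, -0.017, 0.002], [-0.017, 1.0, 0.001], [-0.002, 0.001, -1.0]]
ft_force: [-0.3, -0.4, -0.3]
gripper_width: 37.3
finger_force: 0.0
```

Emit:
move_arm(
  translation=[
    [0,0,0],
    [0,0,0],
    [0,0,0],
    [0,0,0],
    [0,0,0],
    [0,0,0],
  ],
  rotation=[
    [0,0,0],
    [0,0,0],
    [0,0,0],
    [0,0,0],
    [0,0,0],
    [0,0,0],
  ],
  fingers=1,
)

```text
t: 13.45
ee_pos: [456.9, -34.6, 70.1]
orientation: [[-1.0, -0.017, 0.003], [-0.017, 1.0, 0.001], [-0.003, 0.001, -1.0]]
ft_force: [-1.0, 0.0, 9.1]
gripper_width: 15.8
finger_force: 55.0
```

```bash
python3 go.py 476 285 200 1.8 -20
```

```text
trans [-0.0249, 0.3194, -0.1294] rot [0.027, 2.518, -0.101] q [-0.07  0.55  0.04  2.33 -0.08  0.26  1.62] t 13.45 ee [456.87 -34.61  70.13] F [-1.03  0.02  9.05] 15.811090916521172
```

Emit:
move_arm(
  translation=[
    [0,0,-0.05],
    [0,0,-0.1],
    [0,0,-0.14],
    [0,0.05,-0.14],
    [-0.01,0.1,-0.14],
    [-0.025,0.15,-0.14],
    [-0.025,0.2,-0.14],
    [-0.025,0.25,-0.14],
    [-0.025,0.3,-0.14],
    [-0.025,0.319,-0.14],
  ],
  rotation=[
    [0,0,0],
    [0,0,0],
    [0,0,0],
    [0,0.5,0],
    [0,1,0],
    [0,1.8,0],
    [0,2.5,-0.1],
    [0,2.5,-0.1],
    [0,2.5,-0.1],
    [0,2.5,-0.1],
  ],
)

```text
t: 14.45
ee_pos: [474.6, 289.8, 209.3]
orientation: [[-0.939, -0.035, -0.342], [-0.035, 0.999, -0.007], [0.342, 0.006, -0.94]]
ft_force: [0.0, 1.0, -3.4]
gripper_width: 15.6
finger_force: 55.0
```

Emit:
move_arm(
  translation=[
    [0,0,0],
    [0,0,0],
    [0,0,0],
  ],
  rotation=[
    [0,0,0],
    [0,0,0],
    [0,0,0],
  ],
)

```text
t: 14.75
ee_pos: [476.2, 282.7, 209.9]
orientation: [[-0.94, -0.029, -0.341], [-0.028, 1.0, -0.008], [0.341, 0.002, -0.94]]
ft_force: [0.0, -0.3, -1.6]
gripper_width: 15.9
finger_force: 55.0
```

```bash
python3 go.py 495.5 287 100 1.8 -20;python3 go.py 495.5 287 43 1.8 -20
```

```text
trans [-0.0557, 0.0035, 0.0967] rot [0.022, 0.011, -0.013] q [-0.53  0.55 -0.01  1.79 -0.18  1.11  1.17] t 14.75 ee [476.22 282.69 209.87] F [ 0.05 -0.31 -1.57] 15.870185343112297
trans [-0.0751, 0.0034, 0.1503] rot [0.022, 0.011, -0.013] q [-0.53  0.55 -0.01  1.79 -0.18  1.11  1.17] t 14.75 ee [476.22 282.69 209.87] F [ 0.05 -0.31 -1.57] 15.870185343112297
```

Emit:
move_arm(
  translation=[
    [-0.025,0.003,0.03],
    [-0.04,0.003,0.065],
    [-0.055,0.003,0.1],
    [-0.067,0.003,0.13],
    [-0.075,0.003,0.15],
    [-0.075,0.003,0.15],
    [-0.075,0.003,0.15],
    [-0.075,0.003,0.15],
  ],
  rotation=[
    [0,0,0],
    [0,0,0],
    [0,0,0],
    [0,0,0],
    [0,0,0],
    [0,0,0],
    [0,0,0],
    [0,0,0],
  ],
)

```text
t: 15.55
ee_pos: [496.2, 288.5, 44.8]
orientation: [[-0.94, -0.03, -0.339], [-0.029, 1.0, -0.006], [0.339, 0.004, -0.941]]
ft_force: [0.0, 0.2, -2.1]
gripper_width: 15.8
finger_force: 55.0
```

Emit:
move_arm(
  translation=[
    [-0.001,0,0.003],
    [-0.002,0,0.006],
    [-0.003,0,0.008],
    [-0.003,0,0.009],
    [-0.003,0,0.009],
  ],
  rotation=[
    [0,0,0],
    [0,0,0],
    [0,0,0],
    [0,0,0],
    [0,0,0],
  ],
)

```text
t: 16.05
ee_pos: [494.9, 288.7, 33.7]
orientation: [[-0.94, -0.031, -0.341], [-0.03, 1.0, -0.007], [0.341, 0.003, -0.94]]
ft_force: [-0.5, 0.3, -2.7]
gripper_width: 15.6
finger_force: 55.0
```

Emit:
move_arm(
  translation=[
    [0,0,0.001],
    [-0.001,0,0.002],
    [-0.001,0,0.002],
  ],
  rotation=[
    [0,0,0],
    [0,0,0],
    [0,0,0],
  ],
)

```text
t: 16.35
ee_pos: [494.8, 288.9, 32.6]
orientation: [[-0.939, -0.031, -0.342], [-0.03, 1.0, -0.007], [0.342, 0.004, -0.94]]
ft_force: [-2.3, -0.9, 7.4]
gripper_width: 15.7
finger_force: 55.0
```

Contact felt. Releasing and lifting.

Emit:
move_arm(
  translation=[
    [0,0,0],
    [0,0,0],
    [0,0,0],
    [0,0,0],
    [0,0,-0.03],
    [0,0,-0.07],
    [0.02,0,-0.12],
    [0.05,0,-0.17],
    [0.05,0,-0.19],
    [0.05,0,-0.19],
  ],
  rotation=[
    [0,0,0],
    [0,0,0],
    [0,0,0],
    [0,0,0],
    [0,0,0],
    [0,0,0],
    [0,0,0],
    [0,0,0],
    [0,0,0],
    [0,0,0],
  ],
  fingers=0.6,
)

```text
t: 17.35
ee_pos: [515.1, 289.5, 231.8]
orientation: [[-0.942, -0.03, -0.334], [-0.031, 1.0, -0.003], [0.334, 0.007, -0.943]]
ft_force: [0.8, -0.0, -1.0]
gripper_width: 37.3
finger_force: 0.0
```

```bash
python3 go.py 551 39.3 220 1 0
```

```text
trans [-0.0301, -0.2512, -0.0] rot [0.034, -2.44, 0.098] q [-0.51  0.57 -0.    1.69 -0.17  1.2   1.18] t 17.35 ee [515.11 289.47 231.78] F [ 0.76 -0.04 -1.  ] 37.2636191052482
```

Emit:
move_arm(
  translation=[
    [-0.006,-0.05,0],
    [-0.012,-0.1,0],
    [-0.02,-0.15,0],
    [-0.025,-0.2,0],
    [-0.03,-0.251,0],
    [-0.03,-0.251,0],
    [-0.03,-0.251,0],
    [-0.03,-0.251,0],
    [-0.03,-0.251,0],
  ],
  rotation=[
    [0,-0.5,0],
    [0,-1,0],
    [0,-1.7,0],
    [0.03,-2.44,0.1],
    [0.03,-2.44,0.1],
    [0.03,-2.44,0.1],
    [0.03,-2.44,0.1],
    [0.03,-2.44,0.1],
    [0.03,-2.44,0.1],
  ],
)

```text
t: 18.25
ee_pos: [548.8, 40.3, 215.7]
orientation: [[-1.0, -0.02, -0.008], [-0.02, 1.0, -0.003], [0.008, -0.003, -1.0]]
ft_force: [1.4, 0.5, 0.1]
gripper_width: 37.0
finger_force: 0.0
```

```bash
python3 go.py 551 39.5 104 1 0
```

```text
trans [-0.003, -0.0006, 0.1117] rot [-0.019, -0.055, 0.018] q [-0.24  0.4   0.08  2.   -0.04  0.75  1.46] t 18.25 ee [548.82  40.31 215.7 ] F [1.4  0.55 0.15] 37.045419904183824
```

Emit:
move_arm(
  translation=[
    [-0.002,0,0.02],
    [-0.002,0,0.05],
    [-0.002,0,0.08],
    [-0.002,0,0.1],
    [-0.002,0,0.11],
    [-0.002,0,0.11],
    [-0.002,0,0.11],
  ],
  rotation=[
    [-0.02,-0.05,0.02],
    [-0.02,-0.05,0.02],
    [-0.02,-0.05,0.02],
    [-0.02,-0.05,0.02],
    [-0.02,-0.05,0.02],
    [-0.02,-0.05,0.02],
    [-0.02,-0.05,0.02],
  ],
)

```text
t: 18.95
ee_pos: [550.5, 38.9, 106.6]
orientation: [[-1.0, -0.016, 0.0], [-0.016, 1.0, -0.0], [-0.0, -0.0, -1.0]]
ft_force: [0.7, -0.1, -0.2]
gripper_width: 37.0
finger_force: 0.0
```

Emit:
move_arm(
  translation=[
    [0,0,0],
    [0,0,0],
    [0,0,0],
    [0,0,0],
    [0,0,0],
    [0,0,0],
  ],
  rotation=[
    [0,0,0],
    [0,0,0],
    [0,0,0],
    [0,0,0],
    [0,0,0],
    [0,0,0],
  ],
  fingers=1,
)

```text
t: 19.55
ee_pos: [550.3, 38.5, 106.8]
orientation: [[-1.0, -0.015, 0.001], [-0.015, 1.0, 0.0], [-0.001, 0.0, -1.0]]
ft_force: [-1.1, 1.9, 6.6]
gripper_width: 16.0
finger_force: 55.0
```

```bash
python3 go.py 452 -359 240 1.8 -20
```

```text
trans [0.1041, -0.396, -0.1333] rot [0.022, 2.507, -0.117] q [-0.21  0.55  0.06  2.1  -0.06  0.49  1.48] t 19.55 ee [550.35  38.5  106.82] F [-1.08  1.89  6.57] 15.960080610150598
```

Emit:
move_arm(
  translation=[
    [0,0,-0.05],
    [0,0,-0.1],
    [0,0,-0.13],
    [0.02,-0.05,-0.13],
    [0.04,-0.1,-0.13],
    [0.06,-0.15,-0.13],
    [0.08,-0.19,-0.13],
    [0.1,-0.24,-0.13],
    [0.104,-0.29,-0.13],
    [0.104,-0.34,-0.13],
  ],
  rotation=[
    [0,0,0],
    [0,0,0],
    [0,0,0],
    [0,0.5,0],
    [0,1,0],
    [0,1.5,0],
    [0,2,0],
    [0,2.5,-0.1],
    [0,2.5,-0.1],
    [0,2.5,-0.1],
  ],
)

```text
t: 20.55
ee_pos: [450.2, -295.1, 236.0]
orientation: [[-0.939, -0.029, -0.343], [-0.028, 1.0, -0.007], [0.343, 0.003, -0.939]]
ft_force: [1.5, 1.1, -1.2]
gripper_width: 15.5
finger_force: 55.0
```

```bash
python3 go.py 454 -359 120 1.8 -20
```

```text
trans [-0.0416, -0.0642, 0.1082] rot [0.024, -0.007, -0.013] q [0.25 0.5  0.2  1.82 0.06 1.14 2.01] t 20.55 ee [ 450.17 -295.14  236.03] F [ 1.55  1.07 -1.22] 15.532732138429177
```

Emit:
move_arm(
  translation=[
    [-0.01,-0.03,0.02],
    [-0.02,-0.055,0.05],
    [-0.03,-0.058,0.08],
    [-0.042,-0.06,0.108],
    [-0.042,-0.06,0.108],
    [-0.042,-0.06,0.108],
    [-0.042,-0.06,0.108],
  ],
  rotation=[
    [0,0,0],
    [0,0,0],
    [0,0,0],
    [0,0,0],
    [0,0,0],
    [0,0,0],
    [0,0,0],
  ],
)

```text
t: 21.25
ee_pos: [456.1, -353.3, 121.8]
orientation: [[-0.94, -0.029, -0.34], [-0.027, 1.0, -0.009], [0.34, 0.001, -0.94]]
ft_force: [0.1, 0.8, -1.5]
gripper_width: 15.6
finger_force: 55.0
```

```bash
python3 go.py 454 -359 48 1.8 -20
```

```text
trans [-0.023, -0.0057, 0.0701] rot [0.015, 0.012, -0.016] q [0.34 0.68 0.2  1.83 0.06 0.94 2.07] t 21.25 ee [ 456.07 -353.32  121.75] F [ 0.13  0.75 -1.54] 15.602370440580861
```

Emit:
move_arm(
  translation=[
    [-0.008,-0.005,0.025],
    [-0.016,-0.005,0.05],
    [-0.023,-0.005,0.068],
    [-0.023,-0.005,0.07],
    [-0.023,-0.005,0.07],
    [-0.023,-0.005,0.07],
  ],
  rotation=[
    [0,0,0],
    [0,0,0],
    [0,0,0],
    [0,0,0],
    [0,0,0],
    [0,0,0],
  ],
)

```text
t: 21.85
ee_pos: [454.0, -358.4, 48.3]
orientation: [[-0.94, -0.029, -0.34], [-0.027, 1.0, -0.009], [0.34, 0.001, -0.94]]
ft_force: [0.6, -0.7, -1.1]
gripper_width: 15.8
finger_force: 55.0
```

Emit:
move_arm(
  translation=[
    [-0.001,0,0.002],
    [-0.002,0,0.005],
    [-0.003,0,0.007],
    [-0.003,0,0.008],
    [-0.003,0,0.008],
  ],
  rotation=[
    [0,0,0],
    [0,0,0],
    [0,0,0],
    [0,0,0],
    [0,0,0],
  ],
)

```text
t: 22.35
ee_pos: [453.3, -357.9, 38.0]
orientation: [[-0.939, -0.029, -0.342], [-0.028, 1.0, -0.008], [0.342, 0.002, -0.94]]
ft_force: [0.7, 0.5, -0.9]
gripper_width: 15.5
finger_force: 55.0
```

Emit:
move_arm(
  translation=[
    [0,0,0.001],
    [-0.001,0,0.002],
    [-0.001,0,0.003],
    [-0.001,0,0.003],
  ],
  rotation=[
    [0,0,0],
    [0,0,0],
    [0,0,0],
    [0,0,0],
  ],
)

```text
t: 22.75
ee_pos: [453.3, -357.8, 37.8]
orientation: [[-0.939, -0.028, -0.342], [-0.027, 1.0, -0.008], [0.342, 0.002, -0.94]]
ft_force: [-2.1, 5.0, 29.3]
gripper_width: 15.7
finger_force: 55.0
```

Firm contact at the expected height. Releasing and lifting clear.

Emit:
move_arm(
  translation=[
    [0,0,-0.001],
    [0,0,-0.001],
    [0,0,-0.001],
    [0,0,-0.001],
    [0,0,-0.03],
    [0,0,-0.07],
    [0,0,-0.12],
    [0,0,-0.17],
    [0,0,-0.2],
    [0,0,-0.2],
  ],
  rotation=[
    [0,0,0],
    [0,0,0],
    [0,0,0],
    [0,0,0],
    [0,0,0],
    [0,0,0],
    [0,0,0],
    [0,0,0],
    [0,0,0],
    [0,0,0],
  ],
  fingers=0.6,
)

```text
t: 23.75
ee_pos: [524.5, -357.2, 226.6]
orientation: [[-0.942, -0.03, -0.336], [-0.028, 1.0, -0.011], [0.336, -0.001, -0.942]]
ft_force: [-0.3, -0.2, -0.3]
gripper_width: 37.3
finger_force: 0.0
```

```bash
python3 - <<'E'
from plant import cams
import cv2
I=cams.get_image("side")
cv2.imwrite("pics/fin.png",cv2.resize(I[160:380,225:465],None,fx=2.7,fy=2.7,interpolation=cv2.INTER_CUBIC))
E
```

```text
(no output)
```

View pics/fin.png

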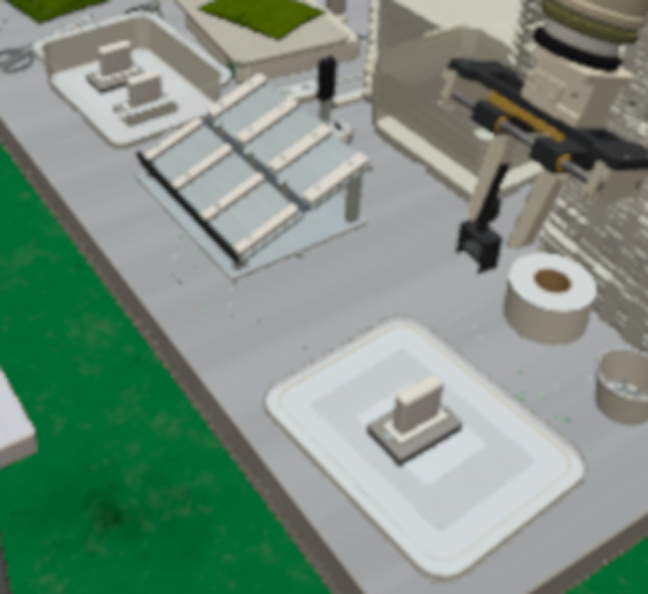

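Two shoes stand flat in the tray, at (115,65) and (145,95), and one stands flat on the lid panel at (415,420). The gate is shut and the bystanders look undisturbed, so I'm handing in.

```bash
python3 -c "
from plant import env
print(env.hand_in())"
```

```text
the job is handed in; nothing more can be done
None
```

The job is handed in: the shoes from the two outer lanes slid and now stand in the food tray, the middle-lane shoe stayed up and now stands on the flat lid, and the gate is shut; the hand-in gave no verdict.

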